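Final cure for a flat float

ROBOT

A 6-joint arm with a two-finger parallel gripper is mounted at the origin on the work surface. World frame = base frame: x ahead of the robot, y to its left, z up, the work surface at z = 0. Lengths are in m, angles in rad, forces in N, time in s.
With the tool pointing down it reaches from about 0.35 to 0.85 m from the base axis. Payload 8.1 kg.
Tool frame: the origin (TCP) lies on the centre line of the jaws, within the pads' length; the fingertips stand 22 mm ahead of it and the grasp point (between the pads) lies 3 mm ahead of it; z points along the fingers, y is the line along which they close (so a half turn about z gives the same grasp; the last joint's range is limited). The gripper opens to 93 mm and grips with 3 to 60 N. Pads are 15 mm wide; open, the fingers measure 128 mm over their backs; the gripper's body (75 mm by 188 mm) begins 65 mm behind the grasp point.
Start: joints at [1.123, 0.13, 1.488, -0, 1.523, -0.085], TCP at [0.213, 0.561, 0.241] pointing down, gripper open.
Joint ranges: [-2.96, 2.96], [-0.89, 2.26], [0.02, 2.5], [-1.34, 4.48], [0, 2.73], [-2.66, 2.66]. Speed limits (rad/s): [2.39, 2.39, 2.79, 3.14, 3.14, 3.14].

INTERFACE

Orientations are given as a rotation vector (axis times angle).
In Python, from plant import robot, camrig, workorder gives the robot as it stands (robot), with the cameras (camrig) and the job (workorder).
- The arm moves only by the shell command python3 inch.py 'ROWS' [FORCE]. ROWS is a JSON list of rows, 1 to 20 of them, each of 5 numbers: the finger opening in m, then dx, dy, dz in m, then a turn about the tool's z in rad; each row shifts and turns the commanded pose from where the row before left it, along the tool's axes as they then stand; what a row does not reach is not made up. A row lasts 1/10 s, in which the tool goes at most 0.05 m and 0.15 rad, less where a joint would pass 70% of its speed; a pose out of reach is approached as far as the arm can. The fingers move at their own pace and stop on an object; FORCE is the grip in N (left out, the last holds). Time passes only in rows, so rows that do not move let the fingers close. It prints the time, the measured TCP pose, the force, the opening and the grip force at its end.
- robot.read_state(): the state, without advancing time (a new reading comes with each control period).
- camrig.read_camera(name): name is "side" or "top" or "wrist"; returns a dict with "image" (384x512x3 uint8, red, green, blue), "fx", "fy", "cx", "cy" (pixels), "R" (3x3) and "t" (3): a world point X has camera coordinates R X + t. Camera axes: x right, y down, z forward; pixel columns grow to the right and rows downward; lengths in m; the calibration is good to about 2 mm. The wrist camera is an equidistant fisheye: a pixel r from the principal point sees the ray r / f radians off the axis. A picture is of the moment at which its call begins. There is no depth.
- workorder.close_job(): hands the job in; it is judged then, once.
The state is a dict: "t": time; "q": joint angles; "dq": joint speeds; "joint_torque": joint torques, N m; "tool_pos": TCP position; "orientation": TCP orientation; "force": force on the tool from outside, world axes, zero at the start; "wrist_torque": the same for the moment, N m; "opening": finger opening in m; "gripper_force": force on a finger pad.
Only numpy, scipy, OpenCV 4.12 (cv2) and the standard library are available. Lean on these libraries where they do the work, as an engineer would, in place of code of your own. Each camera call takes 0.05 s, during which the arm holds its last target. There are 200 camera calls.

TASK

Lay the green float flat in the empty compartment of the loading paddle, antenna pointing the same way as the blue float already there; set it down, do not drop it. Then take the paddle by its handle and, without forcing it, pass the loaded tray level through the slot of the UV lamp until the whole tray is inside. Finish while still holding it there, steady, level and touching no part of the lamp; leave the red float, the cup, the jar and the brush where they are.

Things in the scene. Friction and masses are not known exactly. Their poses are not given: they have to be found in the camera images.
- float_green: Loose flat fishing float, touch-dry, about 14 g: bright green stadium-shaped body 40 long (x), 24 wide (y), 9 mm thick; at half thickness a black stem (4 mm thick, 26 long) at its -x end and an orange antenna (4 mm thick, 24 long) at +x. Origin: centre of the body's underside; z up. It lies on the mat, origin at z = 4 mm. Grasp it across the 24 mm width.
- float_green_tip (a point): Tip of the green float's antenna: 44 mm from its origin along +x, 4.5 mm above its underside.
- float_red: The same float with a red body, on the mat about 110 mm beside the green one (either side). Not for curing now.
- float_blue: The same float with a blue body, lying loose in the paddle's other compartment (paddle x = 118, y = 32 mm) from the start, antenna towards the tray's front (paddle +x). It must stay so.
- float_blue_tip (a point): Tip of the blue float's antenna, 44 mm from its origin along +x.
- mat: Dark flat fixed mat, 220 by 130 mm, 4 mm thick; origin under its centre, on the table.
- paddle: Loose loading paddle, about 0.2 kg, flat on the table. Origin: on its underside at the handle's grip point, near its balance point when loaded; x points from handle to tray, z up. Handle: aluminium bar 16 wide (y), 24 tall, x = -110 to 20 mm, standing on the table. Neck: 20 wide, z 3 to 11, x 20 to 68 mm. Tray: white, x 68 to 168, 104 wide (y), z 0 to 14 mm; see its points.
- paddle_bed (a point): Middle of the empty compartment, on its floor (a grid of 4 mm bars): paddle (118, -32, 4) mm, where the green float's origin belongs; axes as the paddle's. The body goes between two ribs, the stem and the antenna into their notches. Its sides are open: 40 mm are free between green and blue bodies, so open the fingers there to some 40 mm only.
- paddle_rear (a point): Middle of the tray's rear edge at half height: paddle (68, 0, 7) mm. The tray's two cross ribs are 8 mm thick, 14 mm tall, at paddle x = 91.5 and 144.5, with 45 mm between them for the 40 mm bodies. Each has 10 mm wide notches down to the floor at y = 32 and -32. A float lying flat tops out at 13 mm, below the ribs.
- paddle_front (a point): Middle of the tray's front edge at half height: paddle (168, 0, 7) mm.
- lamp_slot (a point): Centre of the slot in the UV lamp's front plate, on its outer face, 60 mm above the table; x points level straight into the lamp, y along the slot, z up. Slot 16 mm high, 108 mm wide (tray: 14 by 104 mm), plate 4 mm thick; in front of it dark lips flare outwards at 45 degrees over 6 mm. With the tray inside only the thin neck lies in the slot.
- lamp: The fixed UV lamp: white box 250 wide (y), 185 deep (x), 118 mm tall, grey front, amber pane in the top; empty inside to 179 mm depth, nothing there to rest on. Origin on the table directly under lamp_slot, axes as there.
- cup: White cup of slim floats, 72 mm wide, 85 mm tall (floats reach 165 mm), beyond the work. Origin under its foot.
- jar: Small amber jar of lacquer, 48 mm wide, 60 mm tall. Origin under its foot.
- brush: Brush about 160 mm long, lying on the table beyond the mat.

How it is judged:
On the way, in this order (a step that is already met when the one before it is completed fails the run):
1. the green float lies flat in the empty compartment, antenna to the tray's front, let go, with the paddle still on the table and the blue float in its place (x of float_green in the frame of paddle between 0.112 and 0.124 m and y of float_green in the frame of paddle between -0.039 and -0.025 m and z of each of float_green, float_blue in the frame of paddle below 0.0065 m and angle between the z axis of each of float_green, float_blue and the z axis of paddle, either way round below 0.12 rad and angle between the x axis of each of float_green, float_blue and the x axis of paddle, either way round below 0.2 rad and x of each of float_green_tip, float_blue_tip in the frame of paddle above 0.14 m and x of float_blue in the frame of paddle between 0.112 and 0.124 m and y of float_blue in the frame of paddle between 0.025 and 0.039 m and contact force between the fingers and float_green below 0.05 N and height (world z) of paddle below 0.008 m), for 0.2 s.
2. the loaded tray's front goes level through the slot (x of float_green in the frame of paddle between 0.112 and 0.124 m and y of float_green in the frame of paddle between -0.039 and -0.025 m and z of each of float_green, float_blue in the frame of paddle below 0.0065 m and angle between the z axis of each of float_green, float_blue and the z axis of paddle, either way round below 0.12 rad and angle between the x axis of each of float_green, float_blue and the x axis of paddle, either way round below 0.2 rad and x of each of float_green_tip, float_blue_tip in the frame of paddle above 0.14 m and x of float_blue in the frame of paddle between 0.112 and 0.124 m and y of float_blue in the frame of paddle between 0.025 and 0.039 m and x of paddle_front in the frame of lamp_slot above 0.006 m), for 0.05 s.
At the end, for the whole second after the job is handed in: Whole tray at least 4 mm past the slot's outer face, paddle level within 4 degrees, still, gripped by the fingers and carried by nothing else (under 0.5 N on the lamp); both floats flat in their compartments (within 6 mm along, 7 mm across), antennas to the tray's front (x of float_green in the frame of paddle between 0.112 and 0.124 m and y of float_green in the frame of paddle between -0.039 and -0.025 m and z of each of float_green, float_blue in the frame of paddle below 0.0065 m and angle between the z axis of each of float_green, float_blue and the z axis of paddle, either way round below 0.12 rad and angle between the x axis of each of float_green, float_blue and the x axis of paddle, either way round below 0.2 rad and x of each of float_green_tip, float_blue_tip in the frame of paddle above 0.14 m and x of float_blue in the frame of paddle between 0.112 and 0.124 m and y of float_blue in the frame of paddle between 0.025 and 0.039 m and x of paddle_rear in the frame of lamp_slot above 0.004 m and z of paddle_rear in the frame of lamp_slot between -0.012 and 0.012 m and y of paddle_rear in the frame of lamp_slot between -0.045 and 0.045 m and angle between paddle's own z axis and vertical below 0.07 rad and height (world z) of paddle above 0.04 m and contact force between the fingers and paddle above 3 N and contact force between paddle and lamp below 0.5 N and linear speed of paddle below 0.02 m/s); the arm keeps its last pose, push and grip.
It fails at once if the red float, the cup, the jar or the brush is moved by 15 mm or more (distance of any of float_red, cup, jar, brush from where it was at the start of the episode above 0.015 m).
It fails at once if the green float is dropped (moving faster than 0.5 m/s untouched, as after a fall of some 13 mm) (contact force between the fingers and float_green below 0.02 N and linear speed of float_green above 0.5 m/s and height (world z) of paddle below 0.008 m).
It fails at once if the paddle is forced against the lamp with more than 25 N (contact force between paddle and lamp above 25 N).
It also fails if it takes over 58 s, if anything falls off the work surface, if the arm or the gripper's body presses on something with over 40 N, if the wrist force passes 120 N, or if a joint passes its speed limit or range.

## Working session

There is one attempt and no reset: what is moved stays moved. The work goes in short steps, Python scripts to look and compute and a shell command to move; the robot and the scene stay as the last step left them, time stands still between calls to the robot, and variables do not carry over. Pictures are saved under pics/ and viewed, at most 10 in all, crops included, and the job is handed in when it is done.

```bash
ls; mkdir -p pics; cat > h.py <<'E'
import numpy as np, cv2
from plant import robot, camrig, workorder
from scipy.spatial.transform import Rotation as Rn
def snap(n,f):
    c=camrig.read_camera(n); cv2.imwrite(f'pics/{f}.png',c['image'][:,:,::-1])
    np.savez(f'pics/{f}.npz',**{k:np.array(c[k]) for k in c}); return c
def load(f): return np.load(f'pics/{f}.npz')
def ray(c,u,v,fish=False):
    d=np.array([(u-c['cx'])/c['fx'],(v-c['cy'])/c['fy'],1.])
    if fish:
        r=np.hypot(d[0],d[1]); d=np.array([d[0]/r*np.sin(r),d[1]/r*np.sin(r),np.cos(r)]) if r>1e-9 else np.array([0,0,1.])
    R=np.array(c['R']);t=np.array(c['t']); return -R.T@t, R.T@d/np.linalg.norm(d)
def atz(c,u,v,z,fish=False):
    o,d=ray(c,u,v,fish); return o+d*(z-o[2])/d[2]
def tri(*rs):
    A=sum(np.eye(3)-np.outer(d,d) for o,d in rs); b=sum((np.eye(3)-np.outer(d,d))@o for o,d in rs)
    return np.linalg.solve(A,b)
def proj(c,X,fish=False):
    p=np.array(c['R'])@np.array(X)+np.array(c['t'])
    if fish:
        r=np.hypot(p[0],p[1]);th=np.arctan2(r,p[2]); x,y=p[:2]/max(r,1e-9)*th
    else: x,y=p[:2]/p[2]
    return np.array([c['fx']*x+c['cx'],c['fy']*y+c['cy']])
E
python3 - <<'E'
from h import *
ims=[snap(n,n+'0')['image'] for n in('top','side','wrist')]
print(robot.read_state())
im=np.zeros((384*1,1024,3),np.uint8)
for n in('top','side','wrist'):
    c=load(n+'0'); print(n,c['fx'],c['cx'],-c['R'].T@c['t'],c['R'].round(3).tolist())
cv2.imwrite('pics/top0b.png',cv2.resize(ims[0][:,:,::-1],(800,600),interpolation=cv2.INTER_CUBIC))
cv2.imwrite('pics/side0b.png',cv2.resize(ims[1][:,:,::-1],(800,600),interpolation=cv2.INTER_CUBIC))
E
```

```text
inch.py
pics
plant.py
{'t': 0.15, 'q': array([ 1.12258247e+00,  1.30992623e-01,  1.48903147e+00, -1.75998611e-06,
        1.52298625e+00, -8.53901995e-02]), 'dq': array([-0.00107272, -0.00145941, -0.00313592, -0.00021271, -0.00033946,
        0.00198375]), 'joint_torque': array([ 6.35941924e-04, -5.60478938e+01, -4.92332518e+01,  7.67883752e-02,
        3.05742875e-02, -2.53283457e-05]), 'tool_pos': array([0.21274761, 0.56058307, 0.23982416]), 'orientation': array([-5.66733762e-01, -3.08967230e+00,  2.14858889e-03]), 'force': array([ 0.31591468, -0.67545739, -0.09151826]), 'wrist_torque': array([-0.00292272, -0.00657581,  0.01316624]), 'gripper_force': 0.0, 'opening': 0.09294194607652174}
top 467.40840139277077 258.59913209623437 [ 0.43173854 -0.04941281  1.16421306] [[0.01, -1.0, -0.004], [-0.991, -0.009, -0.134], [0.133, 0.005, -0.991]]
side 365.804078667489 263.2833921596267 [ 0.26443917 -0.60752449  0.63817418] [[0.853, -0.521, 0.015], [-0.335, -0.571, -0.749], [0.399, 0.634, -0.662]]
wrist 297.3186396354542 250.80951217854877 [0.13770655 0.58916091 0.38345026] [[0.354, 0.935, -0.002], [0.895, -0.338, 0.29], [0.271, -0.104, -0.957]]
```

View pics/top0b.png

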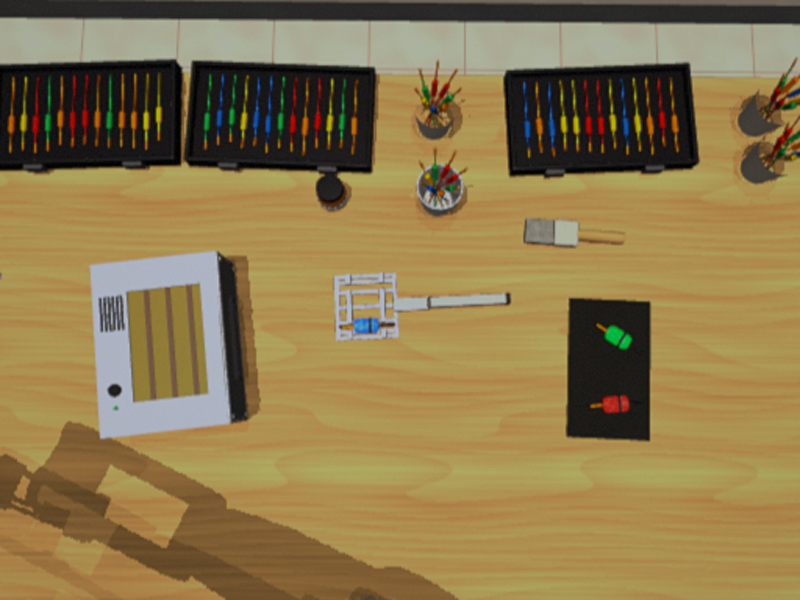

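View pics/side0b.png

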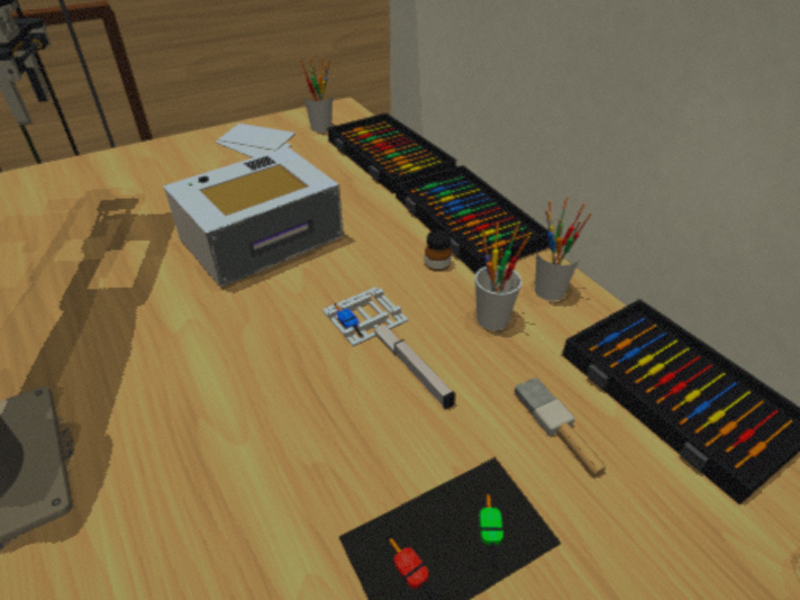

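```bash
python3 - <<'E'
from h import *
t=cv2.imread('pics/top0.png'); s=cv2.imread('pics/side0.png')
def up(im,x0,y0,x1,y1,k):
    o=cv2.resize(im[y0:y1,x0:x1],None,fx=k,fy=k,interpolation=cv2.INTER_CUBIC)
    for x in range(-(-x0//10)*10,x1,10): cv2.line(o,((x-x0)*k,0),((x-x0)*k,4),(0,0,255),1)
    for y in range(-(-y0//10)*10,y1,10): cv2.line(o,(0,(y-y0)*k),(4,(y-y0)*k),(0,0,255),1)
    return o
W=np.zeros((600,800,3),np.uint8)
def put(o,x,y): W[y:y+o.shape[0],x:x+o.shape[1]]=o
put(up(t,205,168,333,222,6),0,0)
put(up(s,195,175,300,265,3),0,327)
put(up(s,100,125,225,185,3),320,327)
put(up(t,138,155,163,280,2),700,327)
cv2.imwrite('pics/comp1.png',W)
for n,im in(('top',t),('side',s)):
    h=cv2.cvtColor(im,cv2.COLOR_BGR2HSV); c=load(n+'0')
    for nm,lo,hi in(('green',45,80),('blue',100,120),('red',0,5)):
        m=cv2.inRange(h,(lo,150,70),(hi,255,255)); k,l,st,ce=cv2.connectedComponentsWithStats(m)
        for i in range(1,k):
            if st[i][4]>25: print(n,nm,st[i],ce[i].round(1), atz(c,*ce[i],.0085).round(4))
E
```

```text
(no output)
```

View pics/comp1.png

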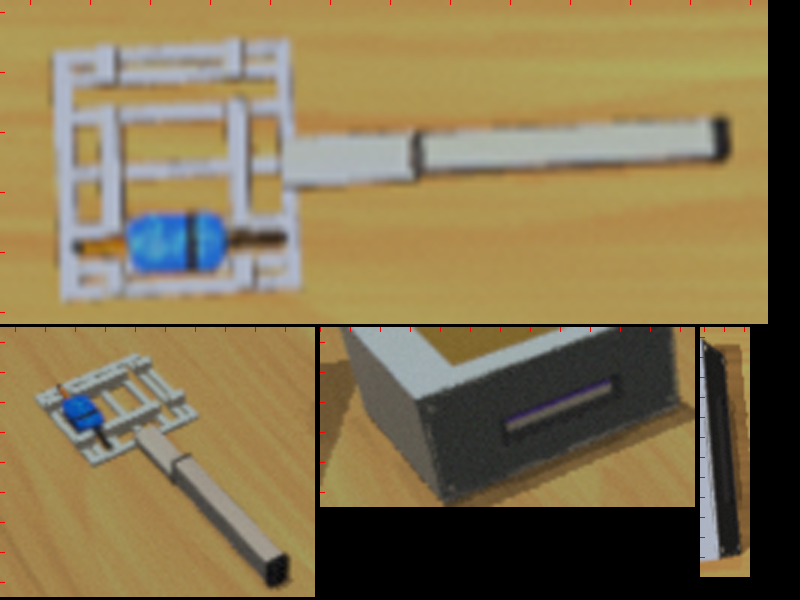

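```bash
python3 inch.py '[[0.093,-0.043,-0.008,0,0.078],[0.093,-0.043,-0.008,0,0.078],[0.093,-0.043,-0.008,0,0.078],[0.093,-0.043,-0.008,0,0.078],[0.093,-0.043,-0.008,0,0.078],[0.093,-0.043,-0.008,0,0.078],[0.093,-0.043,-0.008,0,0.078],[0.093,-0.043,-0.008,0,0.078],[0.093,-0.043,-0.008,0,0.078],[0.093,-0.043,-0.008,0,0.078],[0.093,-0.043,-0.008,0,0.078],[0.093,-0.043,-0.008,0,0.078],[0.093,0,0,0,0],[0.093,0,0,0,0],[0.093,0,0,0,0]]'
python3 - <<'E'
from h import *
c=snap('wrist','w1'); print(robot.read_state()['t'],-c['R'].T@c['t'],c['R'].round(3).tolist())
cv2.imwrite('pics/w1b.png',cv2.resize(c['image'][:,:,::-1],(800,600),interpolation=cv2.INTER_CUBIC))
E
```

```text
t: 1.65
tool_pos: [0.4963, 0.1427, 0.2405]
orientation: [-1.898, -2.503, -0.0]
force: [0.2, -0.8, -0.2]
opening: 0.0928
gripper_force: 0.0
1.7 [0.47488602 0.22005615 0.38427459] [[0.963, 0.271, 0.001], [0.259, -0.922, 0.289], [0.079, -0.278, -0.957]]
```

View pics/w1b.png

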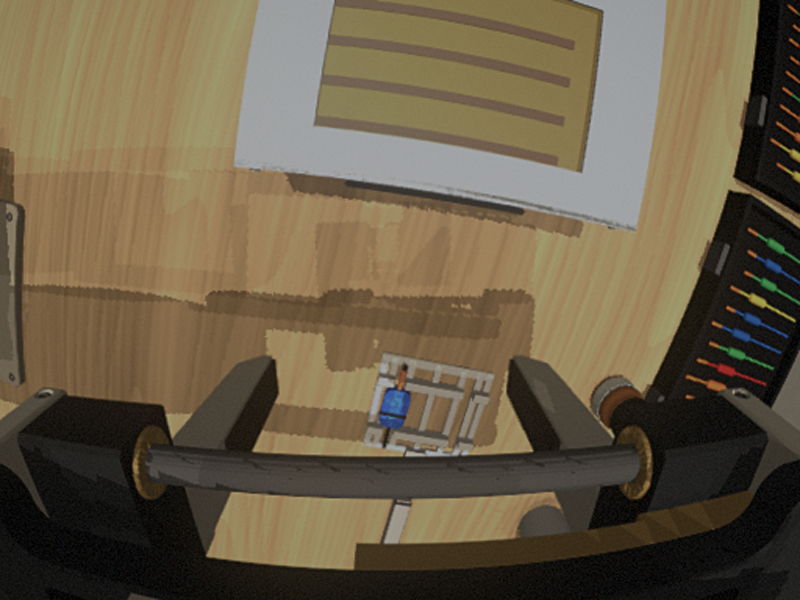

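```bash
python3 - <<'E'
from h import *
c=load('w1'); k=.64
a=atz(c,235*k,167*k,.118,1); b=atz(c,637*k,230*k,.118,1); print(a,b,np.linalg.norm(a-b),(a+b)/2, np.degrees(np.arctan2(*(b-a)[[1,0]])))
p=atz(c,347*k,184*k,.074,1); q=atz(c,523*k,213*k,.074,1); print(p,q,np.linalg.norm(p-q),(p+q)/2,np.degrees(np.arctan2(*(q-p)[[1,0]])))
# top view
t=load('top0')
a=atz(t,218*k,252*k,.118); b=atz(t,233*k,420*k,.118);print('top',a,b,np.linalg.norm(a-b))
im=c['image'][:,:,::-1]
W=np.zeros((600,800,3),np.uint8)
def up(im,x0,y0,x1,y1,k):
    o=cv2.resize(im[y0:y1,x0:x1],None,fx=k,fy=k,interpolation=cv2.INTER_CUBIC)
    for x in range(-(-x0//10)*10,x1,10): cv2.line(o,((x-x0)*k,0),((x-x0)*k,6),(0,0,255),1)
    for y in range(-(-y0//10)*10,y1,10): cv2.line(o,(0,(y-y0)*k),(6,(y-y0)*k),(0,0,255),1)
    return o
def put(o,x,y): W[y:y+o.shape[0],x:x+o.shape[1]]=o
put(up(im,210,108,350,148,5),0,0)
put(up(im,135,90,175,120,5),0,210)
put(up(im,380,130,420,160,5),220,210)
put(up(im,225,222,325,297,5),0,370-5) if 0 else put(up(im,230,222,320,297,3),0,370)
put(up(t['image'][:,:,::-1],130,155,165,175,5),440,210)
put(up(t['image'][:,:,::-1],130,255,165,280,5),440,330)
cv2.imwrite('pics/comp2.png',W)
E
```

```text
[0.38572734 0.19820677 0.118     ] [0.63340063 0.23154876 0.118     ] 0.24990747272604255 [0.50956398 0.21487776 0.118     ] 7.6671124431821776
[0.44949311 0.2014409  0.074     ] [0.5694463  0.21641983 0.074     ] 0.12088479912749289 [0.5094697  0.20893036 0.074     ] 7.117855700578442
top [0.62954393 0.22768189 0.118     ] [0.38841095 0.19593775 0.118     ] 0.24321348974328244
```

View pics/comp2.png

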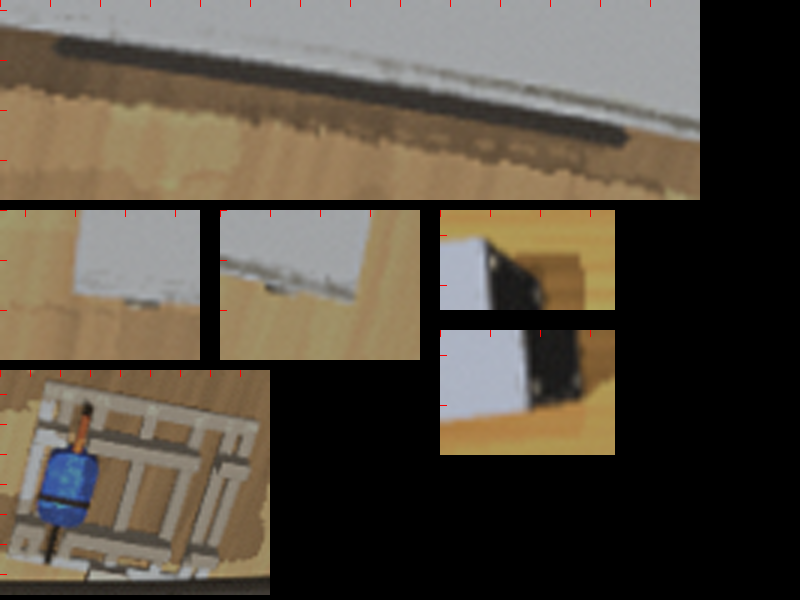

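```bash
cat > fit.py <<'E'
from h import *
from scipy.optimize import least_squares
def fit(obs,guess):  # obs: list (cam,fish,u,v,localpt); pose x,y,yaw with z=0
    def X(p,l): c,s=np.cos(p[2]),np.sin(p[2]); return [p[0]+c*l[0]-s*l[1],p[1]+s*l[0]+c*l[1],l[2]]
    f=lambda p:np.concatenate([proj(o[0],X(p,o[4]),o[1])-o[2:4] for o in obs])
    r=least_squares(f,guess); return r.x,r.fun.reshape(-1,2).round(1).tolist()
E
python3 - <<'E'
from fit import *
t=load('top0');w=load('w1');s=load('side0')
n=np.array([np.cos(np.radians(97.5)),np.sin(np.radians(97.5)),0]);L=np.array([.5095,.2149,.06])
for u,v in((161.7,160),(197.7,144.3)):
    o,d=ray(s,u,v); print('slot',o+d*((L-o)@n)/(d@n))
C=[(168,52,14),(168,-52,14),(68,52,14),(68,-52,14)]
T=[(215.8,218),(214.2,176.7),(255,216),(253.3,174.7)]
Wp=[(246.3,226),(316,240),(233.3,285.3),(301,290.3)]
mk=lambda c,f,P,C:[(c,f,*p,np.array(l)/1e3) for p,l in zip(P,C)]
ot=mk(t,0,T,C)+mk(t,0,[(326.3,191.2)],[(-110,0,20)]); ow=mk(w,1,Wp,C)
for o in(ot,ow,ot+ow):
    p,r=fit(o,[.57,-.1,1.57]); print(p.round(4),np.degrees(p[2]),r)
# tray front height from two views
for i in range(4): print(tri(ray(t,*T[i]),ray(w,*Wp[i],1)).round(4))
E
```

```text
slot [0.45344979 0.20752085 0.052389  ]
slot [0.56469216 0.22216619 0.05670421]
[ 0.5704 -0.1018  1.6309] 93.44335456470559 [[-0.7, 0.2], [-0.7, -0.2], [0.7, 0.1], [0.3, -0.2], [0.4, 0.0]]
[ 0.577  -0.0944  1.6649] 95.39405155384688 [[-1.6, -0.7], [2.2, -3.0], [-0.0, 0.4], [-0.4, 4.5]]
[ 0.5734 -0.0971  1.6408] 94.00827456782896 [[-2.4, -0.4], [-2.7, -0.7], [-1.0, -0.8], [-1.8, -1.1], [-1.6, -1.6], [-1.6, 0.1], [1.7, -0.6], [-1.6, 0.7], [-2.4, 6.2]]
[0.5114 0.0624 0.0014]
[0.6141 0.0686 0.0046]
[ 0.5174 -0.0352  0.0077]
[ 0.6249 -0.0284 -0.0081]
```

```bash
python3 inch.py '[[0.06,-0.048,0,0.002,0.06],[0.06,-0.048,0,0.002,0.06],[0.06,-0.048,0.009,0.002,0.06],[0.06,-0.048,0.009,0.002,0.06],[0.06,-0.048,0.009,0.002,0.06],[0.06,-0.048,0.009,0.002,0.06],[0.06,-0.048,0.009,0.01,0.06],[0.06,-0.048,0.009,0.01,0.06],[0.06,-0.048,0.009,0.01,0.06],[0.06,-0.048,0.009,0.01,0.06],[0.06,-0.048,0.009,0.02,0.06],[0.06,-0.03,0.009,0.02,0.06],[0.06,0,0,0,0],[0.06,0,0,0,0],[0.06,0,0,0,0]]'
python3 - <<'E'
from h import *
c=snap('wrist','w2'); print(robot.read_state()['t'],-c['R'].T@c['t'],c['R'].round(3).tolist())
cv2.imwrite('pics/w2b.png',cv2.resize(c['image'][:,:,::-1],(800,600),interpolation=cv2.INTER_CUBIC))
h=cv2.cvtColor(np.ascontiguousarray(c['image'][:,:,::-1]),cv2.COLOR_BGR2HSV)
for nm,lo,hi in(('green',45,80),('red',0,5)):
        m=cv2.inRange(h,(lo,130,50),(hi,255,255)); k,l,st,ce=cv2.connectedComponentsWithStats(m)
        for i in range(1,k):
            if st[i][4]>60: print(nm,st[i],ce[i].round(1), atz(c,*ce[i],.0105,1).round(4))
E
```

```text
t: 3.2
tool_pos: [0.5605, -0.4105, 0.1504]
orientation: [2.657, 1.676, 0.001]
force: [0.1, 0.5, -0.0]
opening: 0.0601
gripper_force: 0.0
3.25 [ 0.59530963 -0.33796927  0.29414231] [[0.903, -0.43, 0.002], [-0.412, -0.864, 0.288], [-0.122, -0.261, -0.958]]
green [188 161  13  26 182] [192.8 173.8] [ 0.5163 -0.3717  0.0105]
green [200 162  15  27 245] [208.2 176.4] [ 0.529  -0.3808  0.0105]
green [188 189  25  14 181] [200.4 195.7] [ 0.5126 -0.395   0.0105]
red [454  11  54  22 283] [477.   22.9] [ 0.8893 -0.34    0.0105]
red [460  27  52  25 284] [482.4  39.7] [ 0.8878 -0.3611  0.0105]
red [491 115  21  17 159] [502.6 122.4] [ 0.8832 -0.4661  0.0105]
red [101 197  29  29 507] [114.3 210.6] [ 0.4164 -0.3682  0.0105]
red [113 216  22  20 249] [124.8 226.5] [ 0.4177 -0.3893  0.0105]
```

```bash
python3 - <<'E'
from h import *
im=load('w2')['image'][:,:,::-1]
x0,y0,k=130,125,5
o=cv2.resize(im[y0:y0+120,x0:x0+160],None,fx=k,fy=k,interpolation=cv2.INTER_CUBIC)
for x in range(x0,x0+160,10): cv2.line(o,((x-x0)*k,0),((x-x0)*k,6),(0,0,255),1)
for y in range(-(-y0//10)*10,y0+120,10): cv2.line(o,(0,(y-y0)*k),(6,(y-y0)*k),(0,0,255),1)
cv2.imwrite('pics/comp3.png',o)
E
```

```text
(no output)
```

View pics/comp3.png

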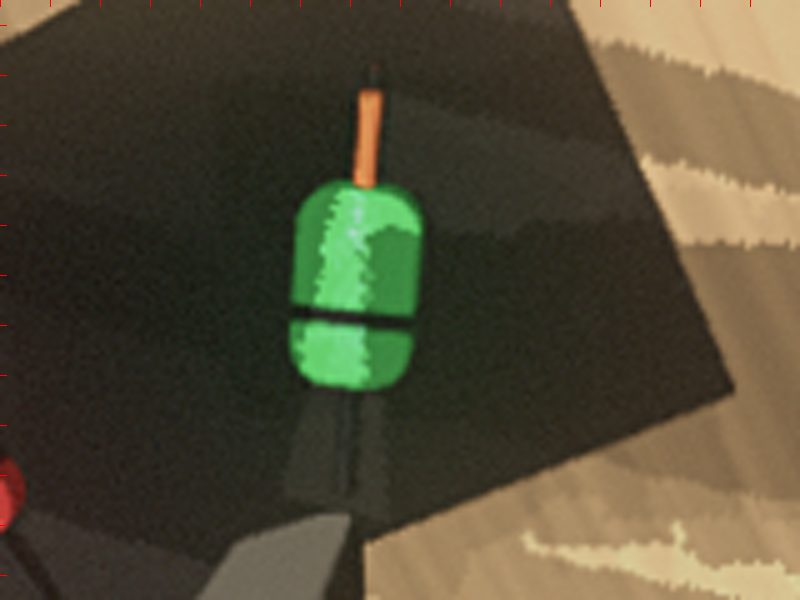

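```bash
python3 - <<'E'
from h import *
c=load('w2');t=load('top0');s=load('side0')
tip=atz(c,204.8,138.6,.0085,1);st=atz(c,198.6,223.6,.0085,1);b=atz(c,201.2,182,.0105,1)
d=tip-st;print(tip,st,np.linalg.norm(d),'origin',tip-d/np.linalg.norm(d)*.044,b,np.degrees(np.arctan2(d[1],d[0])))
print(tri(ray(c,201.2,182,1),ray(t,395.1,215.5)),tri(ray(c,201.2,182,1),ray(s,314,335.7)))
S=robot.read_state();R=Rn.from_rotvec(S['orientation']);ang=np.arctan2(d[1],d[0])
x=R.as_matrix()[:,0];yaw=np.arctan2(x[1],x[0]);
print(S['tool_pos'],np.degrees(yaw),'turn',-(ang-yaw),'shift in tool',R.inv().apply(b-S['tool_pos']), 'q',S['q'])
E
```

```text
[ 0.54279497 -0.34608481  0.0085    ] [ 0.49559141 -0.42150337  0.0085    ] 0.0889726594925763 origin [ 0.51945121 -0.38338185  0.0085    ] [ 0.5200418  -0.38279663  0.0105    ] 57.95805365481767
[ 0.51947581 -0.38265056  0.00731421] [ 0.5199454  -0.38286188  0.01012093]
[ 0.56063437 -0.41060751  0.1509161 ] 64.50187032114539 turn 0.11421114647429786 shift in tool [ 0.00763609 -0.04883317  0.1403385 ] q [-7.06065098e-01  4.34242495e-01  1.29206638e+00  3.55419736e-04
  1.41373872e+00 -2.61094150e-01]
```

```bash
python3 inch.py '[[0.045,0.0076,-0.0488,0,0],[0.045,0,0,0.03,0.114],[0.045,0,0,0.04,0],[0.045,0,0,0.03,0],[0.045,0,0,0.01,0],[0.045,0,0,0.0,0],[0.045,0,0,0,0]]' 4
python3 - <<'E'
from h import *
S=robot.read_state();R=Rn.from_rotvec(S['orientation']);x=R.as_matrix()[:,0]
print(S['tool_pos'],np.degrees(np.arctan2(x[1],x[0])),R.inv().apply(np.array([.5198,-.3831,.0285])-S['tool_pos']))
E
```

```text
t: 3.95
tool_pos: [0.5199, -0.3845, 0.0419]
orientation: [2.747, 1.518, 0.002]
force: [-0.2, -0.0, 1.8]
opening: 0.0448
gripper_force: 0.0
[ 0.51991252 -0.3845255   0.04193119] 57.86224412055554 [ 0.00115277 -0.00089217  0.01342821]
```

```bash
python3 inch.py '[[0.045,0.001,-0.001,0.008,0],[0.045,0,0,0.0054,0],[0.045,0,0,0,0],[0.02,0,0,0,0],[0.02,0,0,0,0],[0.02,0,0,0,0],[0.02,0,0,0,0],[0.02,0,0,0,0]]' 5
python3 inch.py '[[0.02,0,0,-0.02,0],[0.02,0,0,-0.04,0],[0.02,0,0,-0.04,0]]'
python3 - <<'E'
from fit import *
c=snap('wrist','w3')
p,_=fit([],[0,0,0]) if 0 else (0,0)
p=np.array([.5704,-.1018,1.6309])   # top-view paddle pose
u=np.array([np.cos(p[2]),np.sin(p[2])]);v=np.array([-u[1],u[0]])
b=p[:2]+.118*u-.032*v; S=robot.read_state();print('bed',b,'cam-above tcp target')
print(S['tool_pos'],S['q'])
E
```

```text
t: 4.75
tool_pos: [0.5181, -0.3828, 0.0264]
orientation: [2.75, 1.518, -0.0]
force: [-0.3, -0.5, 0.3]
opening: 0.024
gripper_force: 5.2
t: 5.05
tool_pos: [0.5172, -0.382, 0.1261]
orientation: [-2.748, -1.517, 0.002]
force: [1.3, -0.4, 0.5]
opening: 0.0241
gripper_force: 5.0
bed [0.59525425 0.01790909] cam-above tcp target
[ 0.52074663 -0.38494406  0.13566255] [-7.15737128e-01  3.15960474e-01  1.46903144e+00  5.12742641e-05
  1.34759618e+00 -1.53837631e-01]
```

```bash
python3 inch.py '[[0.02,0.045,-0.008,-0.01,-0.088],[0.02,0.045,-0.008,-0.01,-0.088],[0.02,0.045,-0.008,-0.01,-0.088],[0.02,0.045,-0.008,0,-0.088],[0.02,0.045,-0.008,0,-0.088],[0.02,0.045,-0.008,0,-0.088],[0.02,0.045,-0.008,0,-0.088],[0.02,0,0,0,0],[0.02,0,0,0,0],[0.02,0,0,0,0],[0.02,0,0,0,0]]'
python3 - <<'E'
from h import *
c=snap('wrist','w4'); print(robot.read_state()['t'],-c['R'].T@c['t'])
im=c['image'][:,:,::-1]
cv2.imwrite('pics/w4b.png',cv2.resize(im[60:330,76:436],(800,600),interpolation=cv2.INTER_CUBIC))
E
```

```text
t: 6.2
tool_pos: [0.5566, -0.0715, 0.1563]
orientation: [2.163, 2.278, -0.0]
force: [1.2, 0.1, -0.1]
opening: 0.0236
gripper_force: 5.0
6.25 [0.5526806  0.00886804 0.29998811]
```

View pics/w4b.png

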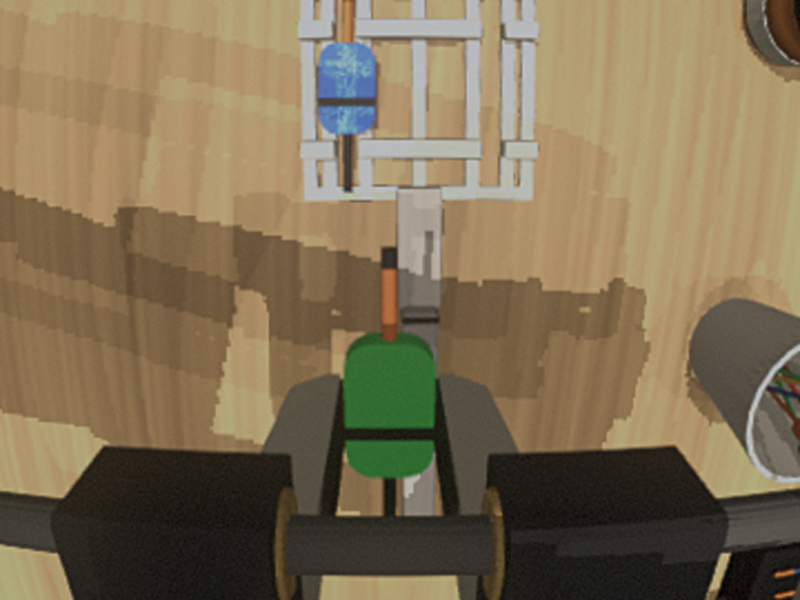

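```bash
python3 - <<'E'
from fit import *
t=load('top0');w=load('w4')
g=lambda u,v:(76+u/(800/360),60+v/(600/270))
mk=lambda c,f,P,C:[(c,f,*p,np.array(l)/1e3) for p,l in zip(P,C)]
for zc in(4,8,14):
  C=[(168,52,zc),(168,-52,zc),(68,52,zc),(68,-52,zc),(-110,0,20)]
  T=[(215.8,218),(214.2,176.7),(255,216),(253.3,174.7),(326.3,191.2)]
  ot=mk(t,0,T,C)
  Cw=[(91.5,52,14),(91.5,-52,14),(144.5,52,14),(144.5,-52,14),(68,52,zc),(68,-52,zc),(20,0,24)]
  Pw=[g(*q) for q in((300,149),(538,149),(299,29),(538,30),(304,200),(533,198),(420,316))]
  for o in(ot,mk(w,1,Pw[:4],Cw),mk(w,1,Pw,Cw)):
    p,r=fit(o,[.57,-.1,1.57]); print(zc,p.round(4),np.degrees(p[2]).round(2),r)
S=robot.read_state();R=Rn.from_rotvec(S['orientation']);M=R.as_matrix();P=S['tool_pos']
print(P,np.degrees(np.arctan2(M[1,0],M[0,0])))
for (u,v),h in(((389,248),.0179),((390,345),.0134),((390,478),.0179),((345,410),.0179),((436,410),.0179),((390,410),.0134)):
    X=atz(w,*g(u,v),P[2]-h,1); print(R.inv().apply(X-P).round(4))
u,v=g(347,88); print('blue',atz(w,u,v,.010,1))
E
```

```text
4 [ 0.5711 -0.1014  1.6274] 93.25 [[-0.6, -0.0], [-0.4, -0.1], [0.5, 0.1], [0.3, 0.1], [0.2, -0.1]]
4 [ 0.5732 -0.1007  1.6313] 93.47 [[-0.1, 0.3], [0.2, 0.2], [-0.7, -0.3], [0.7, -0.2]]
4 [ 0.5732 -0.1008  1.6318] 93.5 [[-0.1, 0.5], [0.2, 0.3], [-0.7, -0.1], [0.7, -0.1], [0.1, -0.0], [-0.4, 0.5], [0.3, -1.1]]
8 [ 0.5708 -0.1016  1.6288] 93.32 [[-0.6, 0.1], [-0.5, -0.1], [0.5, 0.1], [0.3, -0.0], [0.3, -0.0]]
8 [ 0.5732 -0.1007  1.6313] 93.47 [[-0.1, 0.3], [0.2, 0.2], [-0.7, -0.3], [0.7, -0.2]]
8 [ 0.5731 -0.1007  1.6316] 93.48 [[-0.2, 0.3], [0.1, 0.2], [-0.8, -0.3], [0.7, -0.2], [-0.5, 0.4], [0.4, 0.9], [0.3, -1.2]]
14 [ 0.5704 -0.1018  1.6309] 93.44 [[-0.7, 0.2], [-0.7, -0.2], [0.7, 0.1], [0.3, -0.2], [0.4, 0.0]]
14 [ 0.5732 -0.1007  1.6313] 93.47 [[-0.1, 0.3], [0.2, 0.2], [-0.7, -0.3], [0.7, -0.2]]
14 [ 0.573  -0.1004  1.6312] 93.46 [[-0.3, 0.0], [0.1, -0.1], [-0.8, -0.6], [0.6, -0.5], [-1.3, 1.0], [1.6, 1.6], [0.2, -1.5]]
[ 0.55656558 -0.07147604  0.15622945] 92.9621778147133
[0.0446 0.0007 0.0179]
[0.0204 0.0009 0.0134]
[-0.0223  0.001   0.0179]
[-0.0004 -0.0113  0.0179]
[-0.0003  0.0135  0.0179]
[0.0019 0.001  0.0134]
blue [0.53478435 0.01505824 0.01      ]
```

```bash
python3 inch.py '[[0.02,0.044,0.0225,0,-0.009],[0.02,0.0437,0.0225,0,0],[0.02,0,0,0.03,0],[0.02,0,0,0.04,0],[0.02,0,0,0.03,0],[0.02,0,0,0,0],[0.02,0,0,0,0],[0.02,0,0,0,0]]'
python3 - <<'E'
from h import *
S=robot.read_state();R=Rn.from_rotvec(S['orientation']);x=R.as_matrix()[:,0]
print(S['tool_pos'],np.degrees(np.arctan2(x[1],x[0])),R.inv().apply(np.array([.5970,.0184,.0264])-S['tool_pos']))
c=snap('wrist','w5');cv2.imwrite('pics/w5b.png',cv2.resize(c['image'][120:345,106:406,::-1],(800,600),interpolation=cv2.INTER_CUBIC))
E
```

```text
t: 7.05
tool_pos: [0.598, 0.0194, 0.0587]
orientation: [2.15, 2.287, 0.003]
force: [0.1, -0.3, 0.3]
opening: 0.0241
gripper_force: 5.0
[0.59804286 0.01942479 0.05872432] 93.5537250570268 [-0.0009455  -0.00121424  0.03232075]
```

View pics/w5b.png

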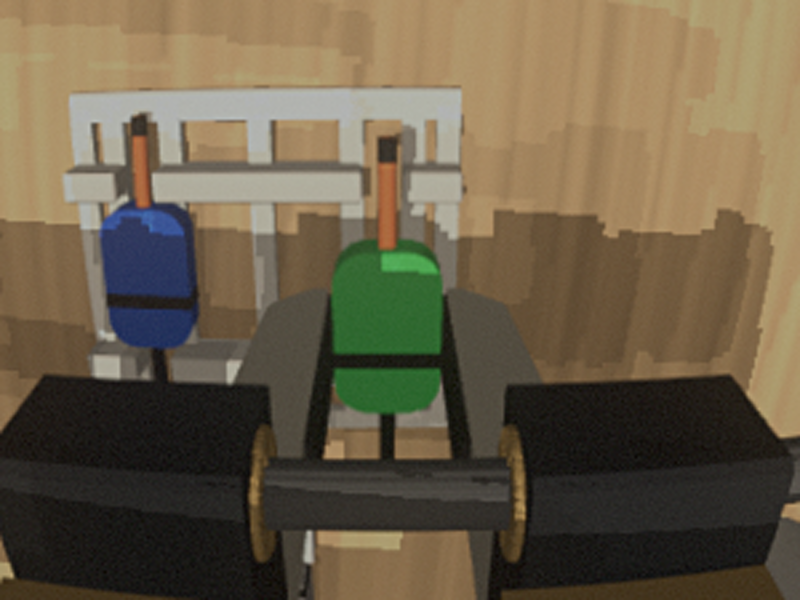

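```bash
python3 inch.py '[[0.02,-0.001,-0.0005,0.01,0],[0.02,0,0,0.01,0],[0.02,0,0,0.004,0],[0.02,0,0,0.003,0],[0.02,0,0,0.002,0],[0.02,0,0,0,0],[0.02,0,0,0,0],[0.02,0,0,0,0]]'
python3 - <<'E'
from h import *
import time
c=snap('wrist','w6');S=robot.read_state();print(S['tool_pos'],S['force'])
E
```

```text
t: 7.9
tool_pos: [0.5961, 0.0191, 0.0276]
orientation: [2.15, 2.29, 0.001]
force: [1.2, 0.7, -0.6]
opening: 0.0238
gripper_force: 5.0
[0.59610258 0.01907548 0.02762445] [-0.25691248 -0.21440682  0.48846681]
```

```bash
python3 inch.py '[[0.02,0,0,0.001,0],[0.02,0,0,0,0],[0.02,0,0,0,0]]'; python3 inch.py '[[0.02,0,0,0.001,0],[0.02,0,0,0,0],[0.02,0,0,0,0]]'
```

```text
t: 8.25
tool_pos: [0.5959, 0.0191, 0.0263]
orientation: [2.15, 2.29, 0.0]
force: [-0.1, 0.8, 0.5]
opening: 0.0239
gripper_force: 5.0
t: 8.55
tool_pos: [0.596, 0.0191, 0.0262]
orientation: [2.15, 2.29, -0.0]
force: [-4.1, 0.4, 9.0]
opening: 0.0237
gripper_force: 9.3
```

```bash
python3 inch.py '[[0.02,0,0,-0.001,0],[0.02,0,0,0,0],[0.03,0,0,0,0],[0.036,0,0,0,0],[0.038,0,0,0,0],[0.038,0,0,0,0],[0.038,0,0,-0.01,0],[0.038,0,0,-0.02,0],[0.038,-0.03,0,-0.04,0],[0.038,-0.04,0,-0.03,0],[0.038,0,0,0,0],[0.038,0,0,0,0],[0.038,0,0,0,0]]'
python3 - <<'E'
from h import *
S=robot.read_state();print(S['tool_pos'],S['force'],S['t'])
c=snap('wrist','w7');cv2.imwrite('pics/w7b.png',cv2.resize(c['image'][40:310,76:436,::-1],(800,600),interpolation=cv2.INTER_CUBIC))
E
```

```text
t: 9.85
tool_pos: [0.5994, -0.05, 0.1251]
orientation: [-2.149, -2.289, 0.001]
force: [-0.7, -0.8, -0.2]
opening: 0.0378
gripper_force: 0.0
[ 0.59944787 -0.05002066  0.12512308] [-0.72449523 -0.75627582 -0.17430165] 9.85
```

View pics/w7b.png

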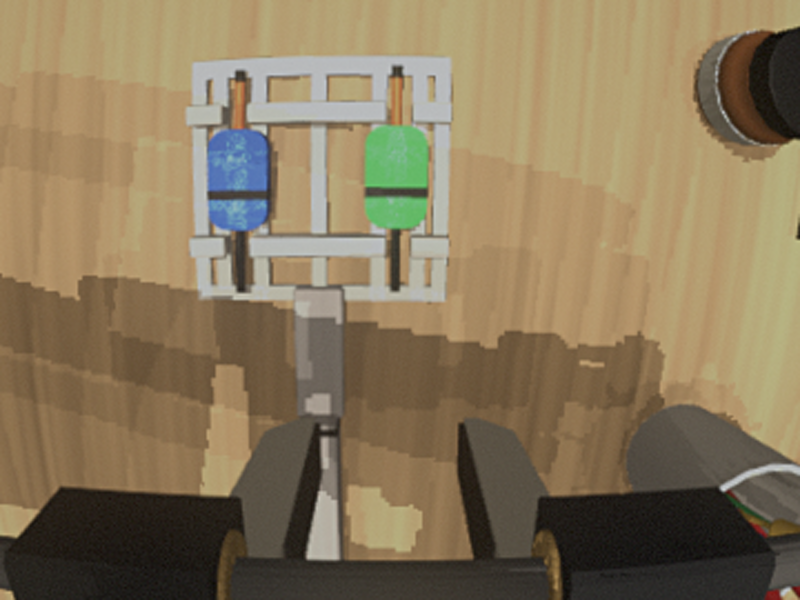

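```bash
python3 - <<'E'
from fit import *
w=load('w7')
g=lambda u,v:(76+u/(800/360),40+v/(600/270))
Cw=[(91.5,52,14),(91.5,-52,14),(144.5,52,14),(144.5,-52,14),(68,52,4),(68,-52,4),(168,52,4),(168,-52,4)]
Pw=[g(*q) for q in((191,247),(449,247),(187,115),(451,113),(198,300),(443,300),(192,64),(450,58))]
p,r=fit([(w,1,*q,np.array(l)/1e3) for q,l in zip(Pw,Cw)],[.57,-.1,1.57]);print(p.round(4),np.degrees(p[2]),r)
for q in((397,178),(239,178)): 
  X=atz(w,*g(*q),.0115,1); d=X[:2]-p[:2];c,s=np.cos(p[2]),np.sin(p[2]);print('float in paddle',c*d[0]+s*d[1],-s*d[0]+c*d[1])
S=robot.read_state();R=Rn.from_rotvec(S['orientation']);x=R.as_matrix()[:,0];yaw=np.arctan2(x[1],x[0])
print(S['tool_pos'],yaw,'turn',yaw-p[2],R.inv().apply(np.array([p[0],p[1],.028])-S['tool_pos']))
E
```

```text
[ 0.5739 -0.101   1.6243] 93.06750902845906 [[-1.2, 0.7], [0.1, 0.7], [-1.1, 0.6], [0.6, -0.2], [0.1, -0.1], [1.1, 0.6], [-0.1, -1.4], [0.4, -0.9]]
float in paddle 0.11862247183444086 -0.031279151269554675
float in paddle 0.11906631794895628 0.030686401644822888
[ 0.59915952 -0.04969775  0.12466779] 1.6345102651450338 turn 0.010175805968874352 [-0.04968581 -0.02824762  0.09669424]
```

```bash
python3 inch.py '[[0.05,-0.025,-0.0145,0,0.01],[0.05,-0.025,-0.0145,0,0],[0.05,0,0,0.04,0],[0.05,0,0,0.03,0],[0.05,0,0,0.015,0],[0.05,0,0,0.008,0],[0.05,0,0,0,0],[0.05,0,0,0,0],[0.05,0,0,0,0]]' 10
python3 - <<'E'
from h import *
S=robot.read_state();R=Rn.from_rotvec(S['orientation']);x=R.as_matrix()[:,0];yaw=np.arctan2(x[1],x[0])
print(S['tool_pos'],yaw,R.inv().apply(np.array([.573,-.101,.028])-S['tool_pos']))
E
```

```text
t: 10.8
tool_pos: [0.5756, -0.1025, 0.035]
orientation: [2.16, 2.278, 0.002]
force: [-0.3, -0.2, -0.6]
opening: 0.0498
gripper_force: 0.0
[ 0.57557491 -0.10253133  0.03502806] 1.6241232038660827 [ 0.00167251 -0.00250811  0.00702004]
```

```bash
python3 inch.py '[[0.05,0.001,-0.0015,0.006,0],[0.05,0,0,0,0],[0.05,0,0,0,0],[0.024,0,0,0,0],[0.02,0,0,0,0],[0.012,0,0,0,0],[0.012,0,0,0,0],[0.012,0,0,0,0],[0.012,0,0,0,0],[0.012,0,0,0,0]]' 8
python3 inch.py '[[0.01,0,0,0,0],[0.01,0,0,0,0],[0.01,0,0,0,0]]' 45
```

```text
t: 11.8
tool_pos: [0.5727, -0.1015, 0.0273]
orientation: [2.162, 2.279, 0.0]
force: [-0.1, -0.4, -0.1]
opening: 0.0159
gripper_force: 8.0
t: 12.1
tool_pos: [0.5727, -0.1015, 0.0273]
orientation: [2.162, 2.279, 0.0]
force: [1.2, 0.7, 0.3]
opening: 0.0155
gripper_force: 45.0
```

```bash
python3 inch.py '[[0.01,0,0,-0.002,0],[0.01,0,0,-0.004,0],[0.01,0,0,-0.006,0],[0.01,0,0,-0.008,0],[0.01,0,0,-0.008,0],[0.01,0,0,-0.008,0],[0.01,0,0,-0.008,0],[0.01,0,0,-0.006,0],[0.01,0,0,-0.003,0],[0.01,0,0,0,0],[0.01,0,0,0,0]]'
python3 inch.py '[[0.01,0.004,-0.001,0,-0.003],[0.01,0.008,-0.002,0,-0.005],[0.01,0.01,-0.003,0,-0.007],[0.01,0.012,-0.003,0,-0.008],[0.01,0.012,-0.003,0,-0.008],[0.01,0.012,-0.003,0,-0.008],[0.01,0.012,-0.003,0,-0.008],[0.01,0.012,-0.003,0,-0.008],[0.01,0.012,-0.003,0,-0.007],[0.01,0.01,-0.003,0,-0.007],[0.01,0.008,-0.002,0,-0.005],[0.01,0.005,-0.001,0,-0.003],[0.01,0.002,0,0,0],[0.01,0,0,0,0],[0.01,0,0,0,0],[0.01,0,0,0,0]]'
python3 - <<'E'
from h import *
P=[];Y=[]
for i in range(6):
    c=camrig.read_camera('side') if i else snap('side','s8'); S=robot.read_state();P.append(S['tool_pos']);x=Rn.from_rotvec(S['orientation']).as_matrix()
    Y.append(np.arctan2(x[1,0],x[0,0])); tz=x[:,2]
print(np.round(P,4),np.degrees(Y),tz,S['t'],S['wrist_torque'],S['force'])
snap('wrist','w8');snap('top','t8')
E
```

```text
t: 13.2
tool_pos: [0.5724, -0.1014, 0.08]
orientation: [-2.162, -2.279, 0.0]
force: [0.2, 0.1, -2.4]
opening: 0.0155
gripper_force: 45.0
t: 14.8
tool_pos: [0.5323, 0.014, 0.0803]
orientation: [2.073, 2.36, -0.0]
force: [0.3, -0.1, -2.1]
opening: 0.0156
gripper_force: 45.0
[[0.5323 0.014  0.0802]
 [0.5323 0.0141 0.0803]
 [0.5322 0.0141 0.0803]
 [0.5322 0.0142 0.0803]
 [0.5322 0.0142 0.0803]
 [0.5322 0.0143 0.0803]] [97.41978065 97.42288645 97.4252268  97.4279343  97.43621753 97.43934034] [-3.41274775e-05 -2.23867520e-05 -9.99999999e-01] 15.1 [-0.06789771  0.0298764   0.02296662] [ 0.03948605 -0.39367189 -1.60230773]
```

```bash
python3 - <<'E'
from h import *
c=load('w8')
for l in((.0915,.052),(.0915,-.052),(.068,.052),(.068,-.052),(.1445,.052),(.02,0)):
    a=np.radians(97.43);X=[.5322+np.cos(a)*l[0]-np.sin(a)*l[1],.0143+np.sin(a)*l[0]+np.cos(a)*l[1],.053+(.014 if l[0]>.07 else .004)]; print(l,proj(c,X,1).round(1),proj(load('s8'),X).round(1),proj(load('t8'),X).round(1))
def up(im,x0,y0,x1,y1,k):
    o=cv2.resize(im[y0:y1,x0:x1,::-1],None,fx=k,fy=k,interpolation=cv2.INTER_CUBIC)
    for x in range(-(-x0//10)*10,x1,10): cv2.line(o,((x-x0)*k,0),((x-x0)*k,5),(0,0,255),1)
    for y in range(-(-y0//10)*10,y1,10): cv2.line(o,(0,(y-y0)*k),(5,(y-y0)*k),(0,0,255),1)
    return o
W=np.zeros((600,800,3),np.uint8)
def put(o,x,y): W[y:y+o.shape[0],x:x+o.shape[1]]=o
put(up(c['image'],130,20,390,130,3),0,0)
put(up(load('s8')['image'],145,130,260,195,4),0,336)
put(up(load('t8')['image'],140,165,220,225,4),470,336)
cv2.imwrite('pics/comp4.png',W)
E
```

```text
(0.0915, 0.052) [153.2  89.5] [181.9 176. ] [197.4 233.5]
(0.0915, -0.052) [347.1  89.6] [217.  160.7] [192.9 189.7]
(0.068, 0.052) [159.9 130.7] [187.2 183.9] [207.8 232.4]
(0.068, -0.052) [340.4 130.9] [222.3 168.1] [203.2 189.1]
(0.1445, 0.052) [154.8  -2.1] [171.6 165.7] [174.8 236.2]
(0.02, 0) [250.1 209.9] [215.7 185.4] [225.6 208.2]
```

View pics/comp4.png

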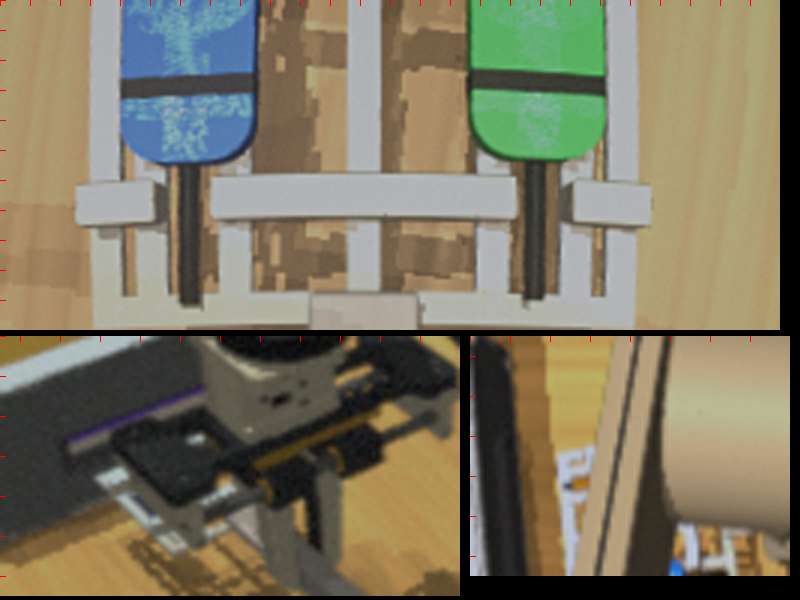

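```bash
python3 inch.py '[[0.01,0.002,0.001,0,-0.001],[0.01,0.004,0.001,0,0],[0.01,0.004,0.001,0,0],[0.01,0.004,0,0,0],[0.01,0.004,0,0,0],[0.01,0.002,0,0,0],[0.01,0,0,0,0],[0.01,0,0,0,0],[0.01,0,0,0,0],[0.01,0,0,0,0],[0.01,0,0,0,0]]'
cat > rel.py <<'E'
from h import *
S=robot.read_state();M=Rn.from_rotvec(S['orientation']).as_matrix();a=np.radians(97.5)
d=np.array([.5090,.2148])-S['tool_pos'][:2];n=np.array([np.cos(a),np.sin(a)])
print('front gap',d@n-.168,'lateral to go(+tool y)',d@[n[1],-n[0]],'z',S['tool_pos'][2]-.0803,'yaw',np.degrees(np.arctan2(M[1,0],M[0,0])),'tilt',M[:2,2],'F tool',M.T@S['force'],'T',M.T@S['wrist_torque'],'open',S['opening'],S['t'])
E
python3 rel.py
```

```text
t: 16.3
tool_pos: [0.5325, 0.0345, 0.0803]
orientation: [2.071, 2.362, -0.0]
force: [0.7, 0.2, -0.9]
opening: 0.0154
gripper_force: 45.0
front gap 0.013860411507986642 lateral to go(+tool y) 0.00019900225904433488 z -2.4347486557441123e-06 yaw 97.4960203310168 tilt [ 1.15650878e-05 -2.91177232e-05] F tool [0.05744036 0.72039738 0.86499562] T [ 0.08415575 -0.20702221  0.01938488] open 0.015407814270489286 16.3
```

```bash
python3 inch.py '[[0.01,0.002,0,0,0],[0.01,0.003,0,0,0],[0.01,0.003,0,0,0],[0.01,0.003,0,0,0],[0.01,0,0,0,0],[0.01,0,0,0,0]]'; python3 rel.py;python3 inch.py '[[0.01,0.002,0,0,0],[0.01,0.002,0,0,0],[0.01,0.002,0,0,0],[0.01,0.002,0,0,0],[0.01,0,0,0,0],[0.01,0,0,0,0]]'; python3 rel.py
```

```text
t: 16.9
tool_pos: [0.5311, 0.0457, 0.0803]
orientation: [2.071, 2.362, -0.0]
force: [-0.1, -0.2, -1.7]
opening: 0.0158
gripper_force: 45.0
front gap 0.0025753618295454306 lateral to go(+tool y) 0.00019895505501331246 z -3.6060955767164282e-06 yaw 97.52723473778842 tilt [ 3.18328678e-05 -6.50701813e-05] F tool [-0.15295838 -0.13018817  1.66620796] T [ 0.0602042  -0.08336021  0.01017056] open 0.015766461133003003 16.9
t: 17.5
tool_pos: [0.53, 0.0535, 0.0803]
orientation: [2.071, 2.362, -0.0]
force: [0.0, 0.6, -2.0]
opening: 0.0158
gripper_force: 45.0
front gap -0.005317552426905486 lateral to go(+tool y) 0.0002093916460848767 z -9.829256808618902e-06 yaw 97.51223542391457 tilt [-1.49416866e-05 -3.45892058e-05] F tool [0.62712933 0.1148129  2.02449392] T [ 0.06523031 -0.09658979 -0.01803755] open 0.015798827716106627 17.5
```

```bash
python3 inch.py '[[0.01,0.002,0,0,0],[0.01,0.003,0,0,0],[0.01,0.003,0,0,0],[0.01,0.003,0,0,0],[0.01,0.003,0,0,0],[0.01,0.002,0,0,0],[0.01,0,0,0,0]]'; python3 rel.py;python3 inch.py '[[0.01,0.002,0,0,0],[0.01,0.004,0,0,0],[0.01,0.004,0,0,0],[0.01,0.004,0,0,0],[0.01,0.004,0,0,0],[0.01,0.004,0,0,0],[0.01,0.002,0,0,0],[0.01,0,0,0,0]]'; python3 rel.py
```

```text
t: 18.2
tool_pos: [0.5279, 0.0696, 0.0803]
orientation: [-2.071, -2.362, 0.0]
force: [-0.3, 0.6, -2.4]
opening: 0.0156
gripper_force: 45.0
front gap -0.02160324316624493 lateral to go(+tool y) 0.00024680271176488104 z -3.1407236068786704e-05 yaw 97.52968096899906 tilt [-7.34263800e-05  3.27285555e-05] F tool [ 0.67985723 -0.210069    2.37205532] T [ 0.0757697  -0.13960031  0.01058333] open 0.015578183972256365 18.2
t: 19.0
tool_pos: [0.5247, 0.0934, 0.0803]
orientation: [-2.071, -2.362, 0.0]
force: [-0.4, 0.4, -2.4]
opening: 0.0158
gripper_force: 45.0
front gap -0.04560827931662541 lateral to go(+tool y) 0.00023527226096437573 z -3.1513458107687575e-05 yaw 97.52983095945007 tilt [-4.03509036e-05  1.91115901e-05] F tool [ 0.45612933 -0.33587735  2.38728436] T [ 0.07758525 -0.08345161 -0.02923516] open 0.015846476972272167 19.0
```

```bash
python3 inch.py '[[0.01,0.002,0,0,0],[0.01,0.004,0,0,0],[0.01,0.005,0,0,0],[0.01,0.005,0,0,0],[0.01,0.005,0,0,0],[0.01,0.005,0,0,0],[0.01,0.003,0,0,0],[0.01,0.001,0,0,0],[0.01,0,0,0,0]]'; python3 rel.py; python3 inch.py '[[0.01,0.002,0,0,0],[0.01,0.004,0,0,0],[0.01,0.005,0,0,0],[0.01,0.005,0,0,0],[0.01,0.005,0,0,0],[0.01,0.005,0,0,0],[0.01,0.004,0,0,0],[0.01,0.002,0,0,0],[0.01,0.001,0,0,0],[0.01,0,0,0,0],[0.01,0,0,0,0],[0.01,0,0,0,0],[0.01,0,0,0,0]]'; python3 rel.py
```

```text
t: 19.9
tool_pos: [0.5209, 0.123, 0.0803]
orientation: [2.071, 2.362, -0.0]
force: [-0.8, -0.3, -1.5]
opening: 0.0157
gripper_force: 45.0
front gap -0.07541914189738701 lateral to go(+tool y) 0.00021100889127233902 z -1.4270585349945852e-05 yaw 97.5223210021523 tilt [ 5.76872907e-06 -6.71255542e-05] F tool [-0.22973158 -0.81957905  1.53272243] T [ 0.04570562 -0.0237543   0.00150495] open 0.01570303483109579 19.9
t: 21.2
tool_pos: [0.5166, 0.1554, 0.0803]
orientation: [2.072, 2.362, -0.0]
force: [0.1, -0.1, -2.6]
opening: 0.0157
gripper_force: 45.0
front gap -0.10812923370258296 lateral to go(+tool y) 0.0002227557506893587 z -1.2444130438590828e-05 yaw 97.49274176678786 tilt [-2.95336128e-06 -1.56095698e-05] F tool [-0.1281101   0.09201143  2.57937994] T [ 0.05750559 -0.08435132  0.00482895] open 0.01571584609169331 21.2
```

```bash
python3 inch.py '[[0.01,0.002,0,0,0],[0.01,0.002,0,0,0],[0.01,0,0,0,0],[0.01,0,0,0,0],[0.01,0,0,0,0],[0.01,0,0,0,0]]'; python3 rel.py
python3 - <<'E'
from h import *
c=snap('wrist','w9');g=c['image'].mean(2)
n=np.array([np.cos(np.radians(97.5)),np.sin(np.radians(97.5))]);v=np.array([n[1],-n[0]])
for o in(-.06,0,.06):
    X=np.append(np.array([.509,.2148])+o*v,.118);u,r=proj(c,X,1);print(o,u,r,'rows',[(k,int(g[k,int(u)-2:int(u)+3].mean())) for k in range(max(0,int(r)-16),int(r)+18,2)])
E
```

```text
t: 21.8
tool_pos: [0.5161, 0.1595, 0.0803]
orientation: [2.071, 2.362, -0.0]
force: [-0.2, 0.1, -2.5]
opening: 0.0155
gripper_force: 45.0
front gap -0.11223477357465672 lateral to go(+tool y) 0.00021808199667471996 z -1.170869514922901e-05 yaw 97.50433264822415 tilt [-1.59650151e-05 -2.56622708e-05] F tool [ 0.11973658 -0.17565702  2.54999188] T [ 0.10989648 -0.06951668 -0.00164086] open 0.015473436021768155 21.8
-0.06 100.52798451498003 176.28847323499804 rows [(160, 161), (162, 161), (164, 161), (166, 161), (168, 165), (170, 161), (172, 162), (174, 165), (176, 151), (178, 129), (180, 131), (182, 130), (184, 130), (186, 130), (188, 129), (190, 129), (192, 130)]
0 250.41602514934468 174.74168773216277 rows [(158, 163), (160, 163), (162, 163), (164, 164), (166, 166), (168, 167), (170, 166), (172, 166), (174, 165), (176, 158), (178, 152), (180, 154), (182, 149), (184, 142), (186, 142), (188, 142), (190, 142)]
0.06 400.28870984704076 176.5239611613322 rows [(160, 164), (162, 165), (164, 165), (166, 164), (168, 166), (170, 167), (172, 154), (174, 151), (176, 167), (178, 152), (180, 135), (182, 135), (184, 134), (186, 133), (188, 132), (190, 132), (192, 133)]
```

The lamp's front edge appears within about 1 pixel of the prediction. The rear of the tray is about 12 mm inside the slot, with no contact force, so I'm handing the job in.

```bash
python3 -c "
from plant import robot, camrig, workorder
print(workorder.close_job())"
```

```text
the job is handed in; nothing more can be done
None
```

I laid the green float in the empty compartment with its antenna to the front. The loaded tray is held level in the lamp, its rear about 12 mm past the slot face with no contact force measured; I handed the job in at about 22 s, and no verdict was returned.

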